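Find the socket that fits the capped nut

ROBOT

A 6-joint arm with a two-finger parallel gripper is mounted at the origin on the work surface. World frame = base frame: x ahead of the robot, y to its left, z up, the work surface at z = 0. Lengths are in mm, angles in rad, forces in N, time in s.
With the tool pointing down it reaches from about 325 to 850 mm from the base axis. Payload 4.4 kg.
Tool frame: the origin (TCP) lies at the very end of the fingers, on their centre line; the grasp point (between the pads) lies 19 mm behind it; z points along the fingers, y is the line along which they close (so a half turn about z gives the same grasp; the last joint's range is limited). The gripper opens to 94 mm and grips with 3 to 60 N. Pads are 16 mm wide; open, the fingers measure 119 mm over their backs; the gripper's body (75 mm by 177 mm) begins 78 mm behind the grasp point.
Start: joints at [1.083, 0.207, 1.542, -0, 1.393, -0.15], TCP at [190.029, 542.693, 205.447] pointing down, gripper open.
Joint ranges: [-2.73, 2.73], [-0.86, 2.22], [0.23, 2.46], [-1.11, 4.25], [0.08, 2.63], [-2.82, 2.82]. Speed limits (rad/s): [2.79, 2.79, 3.14, 3.14, 3.14, 3.14].

INTERFACE

Orientations are given as a unit quaternion [w, x, y, z].
In Python, from plant import bot gives the robot as it stands.
- The arm moves only by the tool drive_tool, never from a script. Its argument "targets" is one flat list of numbers, 6 for each row, row after row: the shift along the tool's x, y, z in mm, then the turn, a rotation vector about the tool's x, y, z in rad. A call has 1 to 5 rows; each row shifts and turns the commanded pose from where the row before left it, along the tool's axes as they then stand; what a row does not reach is not made up. A row lasts 1/8 s, in which the tool goes at most 62.5 mm and 10.7 degrees, less where a joint would pass 70% of its speed; a pose out of reach is approached as far as the arm can. A call with a gripper value outside its range is refused whole. "grip" is the opening in per cent of the stroke, from 0 (shut) to 100 (fully open), set as the call begins (left out, the last holds). The fingers move at their own pace and stop on an object; "newtons" is the grip in N (left out, the last holds). Time passes only in rows, so rows that do not move let the fingers close. It gives the time, the measured TCP pose, the force, the opening and the grip force at its end, in the units of the state.
- bot.sense(): the state, without advancing time (a new reading comes with each control period).
- bot.get_image(name): name is "scene" or "top" or "wrist"; returns a dict with "color" (400x640x3 uint8, red, green, blue), "range_z" (400x640 float32, mm along the optical axis (not along the pixel's ray), 0 where there is no reading), "mtx" (3x3 intrinsics, pixels), "view" (4x4, takes a point from world to camera coordinates); the wrist camera has in their place "hand_eye" (4x4, takes a point from camera to tool coordinates, whose origin is the TCP and whose axes are the flange's). Camera axes: x right, y down, z forward; pixel columns grow to the right and rows downward; lengths in mm; the calibration is good to about 2 mm. A picture is of the moment at which its call begins: read the wrist's pose just before it.
- bot.hand_in(): hands the job in; it is judged then, once.
The state is a dict: "t": time; "joints": joint angles; "joint_vel": joint speeds; "joint_torque": joint torques, N m; "eef_pos": TCP position; "tool_rot": TCP orientation; "wrist_force": force on the tool from outside, world axes, zero at the start; "torque": the same for the moment, N m; "opening": finger opening in mm; "grasp_force": force on a finger pad.
Only numpy, scipy, OpenCV 4.12 (cv2) and the standard library are available. Lean on these libraries where they do the work, as an engineer would, in place of code of your own. Each camera call takes 0.05 s, during which the arm holds its last target. There are 200 camera calls.

TASK

Take the red cap off the nut of the hub in the round blue nest and stand it, open side down, on the yellow square. Then try the three sockets on that nut until you find the one that goes fully home with its rim down on the hub's flange, standing every socket that does not fit upright on the black mat again; finish with the right socket fully seated and still held in the gripper, do not let go of it. Leave the other things on the bench alone.

Things in the scene. Friction and masses are not known exactly. Their poses are not given: they have to be found in the camera images.
- cap: red plastic cap, an upside-down cup 53 mm outside diameter and 50 mm high (straight sides, 46 mm inside, 50 g), loosely covering the nut and stud of the hub in the nest; it starts with its rim resting on that hub's flange. Origin at the centre of its open rim (underside), z up.
- mark: fixed yellow square, 100 x 100 mm, 2 mm thick, lying on the table to the robot's left; origin at the centre of its underside, axes along its sides
- nest: fixed round blue plate, 136 mm diameter, 12 mm thick, on the table; the hub to be worked on stands centred on it. Origin at the centre of its underside
- mat: fixed black rubber mat, 130 mm (its x) by 290 mm (its y), 4 mm thick, on the robot's right; the three sockets stand on it in a row along its y, about 95 mm apart. Origin at the centre of its underside; its top is 4 mm above that
- hub_a: one of three fixed hubs, each a grey round flange 100 mm diameter, 20 mm thick, with a brass hex nut and steel stud on top. They change places: the one standing in the nest (within 20 mm of its centre) is to be worked on, the other two stand on a blue tray at the back. Origin: centre of the flange's underside, on the nut's axis; the flange's top face is 20 mm above it. Any yaw
- hub_b: like hub_a but for nut and stud size. All nuts are 14 mm high (top edge bevelled), 22, 27 or 32 mm across flats, with a 16 mm thick stud rising through them to 42, 32 or 22 mm above the flange; which hub has which is not told. On every hub two opposite flats of the nut face along the hub's +x and -x, the other flats every 60 degrees
- hub_c: like hub_a and hub_b but for nut and stud size; same origin and axes
- socket_a: one of three loose steel sockets alike outside: round body 50 mm diameter, 50 mm high, above it a dark hexagonal shank to grip, 32 mm across flats, from 50 to 90 mm height; 0.3 to 0.6 kg. Starts upright on the mat, bore down. Origin: centre of the open rim (underside), z up. Shank and bore have flats facing the socket's +x and -x and every 60 degrees; gripping across flats lines it up
- socket_b: like socket_a but for its bore. Each bore fits one of the three nuts with 1.3 mm clear on each side (sizes and bore depths 24, 34, 44 mm; which socket has which is not told). The right one slides on until its rim lies on the flange (socket origin 20 mm above hub origin)
- socket_c: like socket_a and socket_b but for its bore. On a wrong nut a socket stops at least 8 mm short of the flange: the bore is too narrow for the nut or too shallow for the stud
- spanner: bystander: steel open-ended spanner, 170 mm long, lying flat along its x axis; origin on its underside about mid-length
- bearing: bystander: steel bearing ring, 62 mm outside, 18 mm high, lying flat; origin at the centre of its underside
- tin: bystander: round tin with a green label, 66 mm diameter, 75 mm high, upright; origin at the centre of its underside
- carton: bystander: cardboard carton 80 x 100 x 60 mm high; origin at the centre of its underside
- bushing: bystander: brass flanged bushing, 56 mm flange, 35 mm high, standing on its flange; origin at the centre of its underside
- bar: bystander: square aluminium bar 160 x 24 x 24 mm lying along its x axis; origin at the centre of its underside
Things that resemble listed ones, but are neither listed nor needed, are in the scene too. Of the things like the cap, leave any that is turquoise; of the rest the larger one is meant. What is shaped like the nest but turquoise is not meant.

How it is judged:
By the outcome, as a careful person would: the job done as asked, in the order asked, and still so for the second after the job is handed in, while the arm keeps its last pose, push and grip.
It also fails if it takes over 72 s, if anything falls off the work surface, if the arm or the gripper's body presses on something with over 40 N, if the wrist force passes 120 N, or if a joint passes its speed limit or range.

## Working session

There is one attempt and no reset: what is moved stays moved. The work goes in short steps, Python scripts to look and compute and a tool call to move; the robot and the scene stay as the last step left them, time stands still between calls to the robot, and variables do not carry over. Pictures are saved under pics/ and viewed, at most 10 in all, crops included, and the job is handed in when it is done.

Besides the shell and the picture viewer there is one more tool, called as a command line: name --argument value ..., lists and objects as JSON in quotes. drive_tool: Moves the arm, as the interface text tells. Its arguments: {"type":"object","properties":{"targets":{"type":"array"},"grip":{"type":"number"},"newtons":{"type":"number"}},"required":["targets"]}

```bash
mkdir -p pics
cat > h.py <<'E'
import numpy as np,cv2
from plant import bot
from scipy.spatial.transform import Rotation as R
def pts(im,T=None):
    z=im["range_z"].astype(float);K=im["mtx"];v,u=np.mgrid[:400,:640]
    P=np.stack([(u-K[0,2])/K[0,0]*z,(v-K[1,2])/K[1,1]*z,z,np.ones_like(z)],-1)
    M=np.linalg.inv(im["view"]) if T is None else T
    W=(P@np.array(M).T)[...,:3];W[z<=0]=np.nan;return W
def wristT(s,im):
    q=s["tool_rot"];T=np.eye(4);T[:3,:3]=R.from_quat([q[1],q[2],q[3],q[0]]).as_matrix();T[:3,3]=s["eef_pos"]
    return T@np.array(im["hand_eye"])
def save(im,n,c=None):
    cv2.imwrite("pics/"+n,cv2.cvtColor(im["color"],cv2.COLOR_RGB2BGR))
E
python3 - <<'E'
from h import *
s=bot.sense();print(s)
for n in("top","scene"):
    im=bot.get_image(n);save(im,n+".png");np.savez(n+".npz",**im)
    print(im["mtx"],np.linalg.inv(im["view"]).round(2))
E
```

```text
{'t': 0.0, 'joints': array([ 1.08349203e+00,  2.07400821e-01,  1.54291814e+00,  1.69047312e-05,
        1.39348354e+00, -1.50470233e-01]), 'joint_vel': array([-0.00028568,  0.00042163, -0.00047698,  0.00159057,  0.00090184,
       -0.00038943]), 'joint_torque': array([-1.47896139e-03, -3.70880628e+01, -2.81415027e+01,  6.95803296e-02,
        3.62591562e-02, -1.84625483e-04]), 'eef_pos': array([189.65437501, 541.98893675, 204.31867986]), 'tool_rot': array([-3.54302462e-04,  1.67623365e-01,  9.85850489e-01, -1.04660757e-03]), 'wrist_force': array([ 0.02343486,  0.04153184, -0.65331095]), 'torque': array([-0.00573435, -0.03885352, -0.03260859]), 'grasp_force': 0.0, 'opening': 94.02809307789883}
[[464.87443443   0.         310.97043092]
 [  0.         464.87443443 204.97250924]
 [  0.           0.           1.        ]] [[ 2.00000e-02 -9.90000e-01  1.10000e-01  4.00930e+02]
 [-1.00000e+00 -2.00000e-02 -0.00000e+00 -6.50200e+01]
 [ 0.00000e+00 -1.10000e-01 -9.90000e-01  1.52256e+03]
 [ 0.00000e+00  0.00000e+00  0.00000e+00  1.00000e+00]]
[[428.54076365   0.         318.82941114]
 [  0.         428.54076365 203.69026391]
 [  0.           0.           1.        ]] [[-8.3000e-01  4.7000e-01 -3.1000e-01  8.8788e+02]
 [ 5.6000e-01  7.0000e-01 -4.4000e-01  4.4567e+02]
 [ 1.0000e-02 -5.3000e-01 -8.4000e-01  1.0103e+03]
 [ 0.0000e+00  0.0000e+00  0.0000e+00  1.0000e+00]]
```

View pics/top.png

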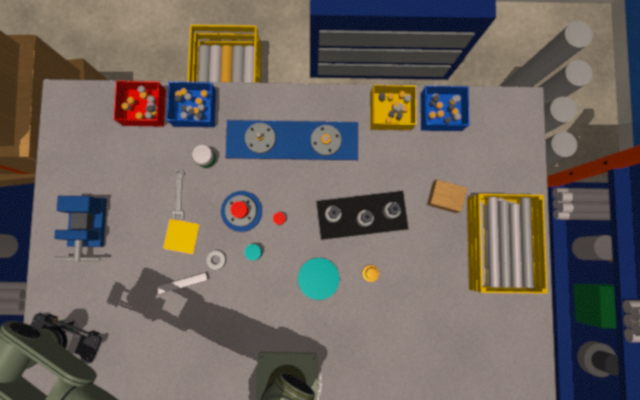

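View pics/scene.png

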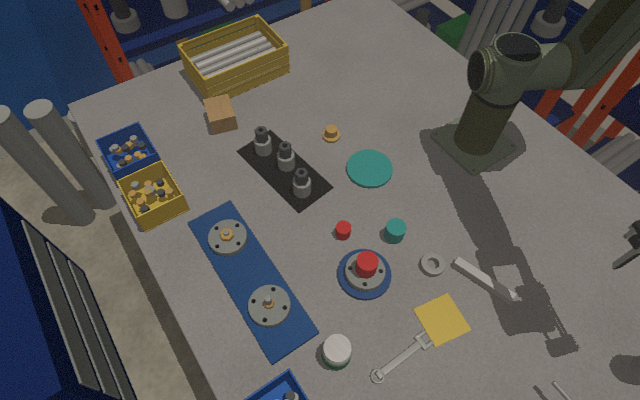

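The top view shows the nest with the red cap at (240,211) and the yellow mark at (181,236). The mat's sockets are at (333,213), (365,217) and (392,209), and the tray hubs at (260,138) and (326,139). The small red and turquoise caps and the turquoise disc are decoys.

Run:
```python
from h import *
im=dict(np.load("top.npz"));W=pts(im);c=im["color"];hsv=cv2.cvtColor(c,cv2.COLOR_RGB2HSV)
def rep(n,m,zr=None):
    if zr: m=m&(W[...,2]>zr[0])&(W[...,2]<zr[1])
    k,l,st,ce=cv2.connectedComponentsWithStats(m.astype(np.uint8))
    for i in range(1,k):
        if st[i,4]>40:
            p=W[l==i];a=np.nanmedian(p,0);r=cv2.minAreaRect(p[~np.isnan(p).any(1)][:,:2].astype(np.float32))
            print(n,ce[i].round(),st[i,4],a.round(1),[np.round(x,1) for x in r])
H,S,V=cv2.split(hsv);Y,X=np.mgrid[:400,:640]
reg=(X>150)&(X<420)&(Y>110)&(Y<300)
rep("red",((H<8)|(H>172))&(S>150)&(V>80)&reg)
rep("yel",(H>20)&(H<32)&(S>150)&reg)
rep("blue",(H>100)&(H<120)&(S>150)&reg)
rep("mat",(V<50)&reg&(X>300)&(Y>170),(-5,12))
rep("sock",reg&(X>310)&(X<410)&(Y>180)&(Y<245),(75,110))
rep("tall",reg,(45,200))
rep("hub",reg,(15,120))
```

```text
red [158. 119.] 166 [834.4 435.5  32.2] [array([849.6, 452.4]), array([55.8, 42. ]), np.float64(2.8)]
red [239. 209.] 241 [540.8 159.2  80.7] [array([541. , 161.3]), array([48.3, 50.1]), np.float64(20.0)]
red [279. 218.] 126 [518.2  36.7  37.3] [array([520.4,  38. ]), array([37.2, 37. ]), np.float64(45.8)]
yel [393. 120.] 723 [ 850.4 -332.1   18.2] [array([ 855.9, -325.3]), array([ 68.1, 139.8]), np.float64(0.5)]
yel [181. 236.] 922 [457.2 357.9   1.5] [array([457.3, 357.7]), array([101.4,  98.6]), np.float64(80.1)]
yel [366. 275.] 60 [ 340.8 -246.    14.1] [array([ 340.3, -246.9]), array([35.4, 20.5]), np.float64(21.5)]
blue [191. 119.] 522 [828.4 336.5  35.3] [array([850. , 332.4]), array([ 55.8, 139.5]), np.float64(0.2)]
blue [291. 140.] 3049 [777.6   1.9  10.9] [array([782.1,   3. ]), array([125.5, 430.4]), np.float64(0.2)]
blue [244. 212.] 345 [530.5 145.4  11.2] [array([541.7, 162.8]), array([125.3, 125.3]), np.float64(1.2)]
mat [361. 215.] 2351 [ 531.2 -223.6    3.2] [array([ 536.4, -233.1]), array([122.5, 282.7]), np.float64(7.6)]
sock [394. 208.] 104 [ 550.7 -321.6   92.2] [
[... 2222 characters left out ...]
4   58.2] [array([ 535.6, -134. ]), array([47.4, 48.1]), np.float64(45.1)]
hub [364. 217.] 214 [ 521.  -231.7   61. ] [array([ 524.3, -235.6]), array([47.1, 48.9]), np.float64(45.0)]
hub [278. 218.] 130 [518.6  39.7  37.6] [array([519.1,  39.7]), array([38. , 38.9]), np.float64(3.0)]
hub [252. 251.] 227 [411.4 118.3  48.9] [array([410.4, 118.8]), array([47.6, 51.6]), np.float64(0.8)]
hub [215. 259.] 171 [384.2 240.7  18.4] [array([384.6, 240.8]), array([57.5, 58.5]), np.float64(1.4)]
hub [370. 273.] 111 [ 348.3 -256.5   33.7] [array([ 349.5, -257.7]), array([34.5, 34. ]), np.float64(1.8)]
hub [182. 282.] 386 [309.8 342.6  23.5] [array([309.1, 343.2]), array([ 24.1, 161.3]), np.float64(16.6)]
```

drive_tool --targets '[0, 0, 0, 0, 0, -0.168, 0, 0, 0, 0, 0, -0.169, -35, -38, 6, 0, 0, 0, -35, -38, 6, 0, 0, 0, -35, -38, 6, 0, 0, 0]' --grip 100

```text
t: 0.72
eef_pos: [295.5, 427.3, 186.8]
tool_rot: [-0.0, -0.001, 1.0, -0.0]
wrist_force: [0.1, 0.3, -0.3]
opening: 93.9
grasp_force: 0.0
```

drive_tool --targets '[-35, -38, 6, 0, 0, 0, -35, -38, 6, 0, 0, 0, -35, -38, 6, 0, 0, 0, -35, -38, 6, 0, 0, 0, -35, -38, 6, 0, 0, 0]'

```text
t: 1.35
eef_pos: [470.7, 237.3, 156.9]
tool_rot: [-0.0, -0.0, 1.0, -0.0]
wrist_force: [-0.7, 0.1, 0.1]
opening: 93.8
grasp_force: 0.0
```

drive_tool --targets '[-35, -38, 6, 0, 0, 0, -35, -38, 6, 0, 0, 0, 0, 0, 0, 0, 0, 0]'

```text
t: 1.72
eef_pos: [541.5, 159.9, 144.4]
tool_rot: [-0.001, 0.002, 1.0, -0.0]
wrist_force: [0.1, -0.2, -0.6]
opening: 93.8
grasp_force: 0.0
```

Run:
```python
from h import *
s=bot.sense();im=bot.get_image("wrist");save(im,"w1.png");np.savez("w1.npz",T=wristT(s,im),**im)
print(s["t"],s["eef_pos"],s["tool_rot"],s["wrist_force"])
W=pts(im,wristT(s,im));H,S,V=cv2.split(cv2.cvtColor(im["color"],cv2.COLOR_RGB2HSV))
m=((H<8)|(H>172))&(S>150)&(W[...,2]>72);p=W[m];print(m.sum(),np.nanmedian(p,0),cv2.minEnclosingCircle(p[:,:2].astype(np.float32)))
```

```text
1.725 [541.51190224 159.90881926 144.41669161] [-5.22650357e-04  2.34800507e-03  9.99997040e-01 -3.65525083e-04] [ 0.0772737  -0.23274519 -0.55737982]
3798 [540.15668293 160.90611251  82.39327452] ((541.5704345703125, 160.69219970703125), 26.295059204101562)
```

View pics/w1.png

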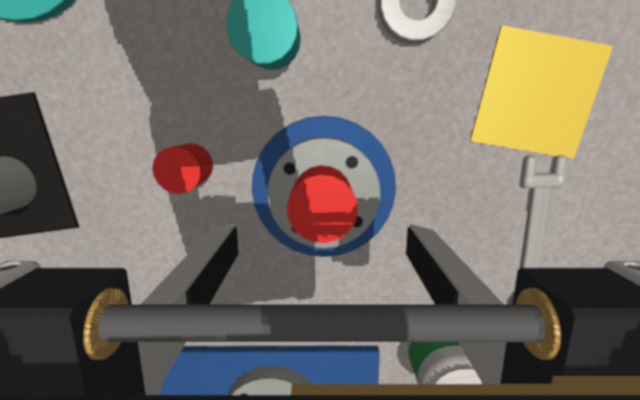

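The cap is centred in the nest at about (323,205), with the fingers straddling it. Measured centre is (541.5,160.8), top at z 82.

drive_tool --targets '[0, 1, 46, 0, 0, 0, 0, 0, 46, 0, 0, 0, 0, 0, 0, 0, 0, 0]'

```text
t: 2.15
eef_pos: [534.8, 164.4, 49.5]
tool_rot: [-0.005, -0.001, 1.0, -0.001]
wrist_force: [0.1, -0.0, 0.2]
opening: 94.0
grasp_force: 0.0
```

drive_tool --targets '[0, 0, 0, 0, 0, 0, 0, 0, 0, 0, 0, 0, 0, 0, 0, 0, 0, 0, 0, 0, 0, 0, 0, 0]' --grip 40 --newtons 15

```text
t: 2.65
eef_pos: [540.9, 163.7, 54.5]
tool_rot: [0.001, -0.0, 1.0, -0.0]
wrist_force: [0.8, -0.7, 0.5]
opening: 57.6
grasp_force: 0.3
```

drive_tool --targets '[0, 0, 0, 0, 0, 0, 0, 0, 0, 0, 0, 0]'

```text
t: 2.9
eef_pos: [540.7, 163.6, 54.3]
tool_rot: [0.001, -0.0, 1.0, -0.0]
wrist_force: [-0.4, -1.2, 4.6]
opening: 52.8
grasp_force: 15.0
```

drive_tool --targets '[0, 0, -10, 0, 0, 0, 0, 0, -30, 0, 0, 0, 0, 0, -30, 0, 0, 0]'

```text
t: 3.28
eef_pos: [539.4, 163.8, 123.7]
tool_rot: [-0.001, -0.0, 1.0, 0.0]
wrist_force: [0.4, 0.6, -0.7]
opening: 53.1
grasp_force: 15.0
```

drive_tool --targets '[21, 48.5, 0, 0, 0, 0, 21, 48.5, 0, 0, 0, 0, 21, 48.5, 0, 0, 0, 0, 21, 48.5, 0, 0, 0, 0, 0, 0, 30, 0, 0, 0]'

```text
t: 3.9
eef_pos: [456.3, 362.6, 96.0]
tool_rot: [0.003, -0.003, 1.0, 0.002]
wrist_force: [0.1, 0.2, -1.3]
opening: 53.0
grasp_force: 15.0
```

drive_tool --targets '[0, 0, 40, 0, 0, 0, 0, 0, 15, 0, 0, 0, 0, 0, 8, 0, 0, 0, 0, 0, 0, 0, 0, 0, 0, 0, 0, 0, 0, 0]'

```text
t: 4.53
eef_pos: [457.3, 358.3, 31.9]
tool_rot: [0.001, 0.0, 1.0, 0.001]
wrist_force: [-0.3, -1.1, -0.7]
opening: 53.3
grasp_force: 15.0
```

drive_tool --targets '[0, 0, 4, 0, 0, 0, 0, 0, 2, 0, 0, 0, 0, 0, 1.5, 0, 0, 0, 0, 0, 0, 0, 0, 0]'

```text
t: 5.03
eef_pos: [456.2, 357.8, 24.3]
tool_rot: [0.0, -0.0, 1.0, -0.0]
wrist_force: [-1.8, -1.7, 6.4]
opening: 53.2
grasp_force: 15.0
```

drive_tool --targets '[0, 0, 0, 0, 0, 0, 0, 0, 0, 0, 0, 0, 0, 0, -5, 0, 0, 0, 0, 0, -40, 0, 0, 0, 0, 0, -45, 0, 0, 0]' --grip 100

```text
t: 5.65
eef_pos: [455.2, 357.2, 113.0]
tool_rot: [-0.001, -0.0, 1.0, -0.001]
wrist_force: [0.7, -0.1, 0.2]
opening: 93.7
grasp_force: 0.0
```

drive_tool --targets '[-20, -49, -15, 0, 0, 0, -20, -49, -15, 0, 0, 0, -20, -49, 0, 0, 0, 0, -20, -49, 0, 0, 0, 0, 0, 0, 0, 0, 0, 0]'

```text
t: 6.28
eef_pos: [537.6, 158.6, 143.4]
tool_rot: [0.001, 0.003, 1.0, -0.0]
wrist_force: [-0.9, -0.5, 0.7]
opening: 94.2
grasp_force: 0.0
```

drive_tool --targets '[0, 0, 0, 0, 0, 0, 0, 0, 0, 0, 0, 0]'

```text
t: 6.52
eef_pos: [535.5, 163.0, 142.8]
tool_rot: [-0.0, -0.001, 1.0, 0.0]
wrist_force: [0.1, -0.2, -1.2]
opening: 93.5
grasp_force: 0.0
```

Run:
```python
from h import *
s=bot.sense();im=bot.get_image("wrist");np.savez("w2.npz",T=wristT(s,im),**im)
print(s["t"],s["eef_pos"],s["tool_rot"],s["joints"])
W=pts(im,wristT(s,im));z=W[...,2]
near=np.hypot(W[...,0]-541,W[...,1]-162)<60
for a,b in((28,36),(42,50),(50,90)):
    p=W[near&(z>a)&(z<b)];print(a,b,len(p),np.nanmedian(p,0).round(1),cv2.minEnclosingCircle(p[:,:2].astype(np.float32)) if len(p) else 0)
cv2.imwrite("pics/w2.png",cv2.resize(cv2.cvtColor(im["color"][90:290,200:440],cv2.COLOR_RGB2BGR),None,fx=3,fy=3))
t=bot.get_image("top");Wt=pts(t);H,S,V=cv2.split(cv2.cvtColor(t["color"],cv2.COLOR_RGB2HSV))
m=((H<8)|(H>172))&(S>150)&(np.hypot(Wt[...,0]-457,Wt[...,1]-358)<60);print("cap",np.nanmedian(Wt[m],0))
```

```text
6.525 [535.4641328  163.04315257 142.83777704] [-2.35151978e-04 -9.83030883e-04  9.99999476e-01  1.61391900e-04] [ 1.40715994e-01  2.33698276e-01  1.64405178e+00  4.03971962e-04
  1.26426338e+00 -1.43216838e+00]
28 36 8726 [538.9 161.7  32.4] ((543.184814453125, 161.5619659423828), 49.852272033691406)
42 50 495 [538.2 161.8  45.9] ((543.2608032226562, 161.75466918945312), 15.398470878601074)
50 90 368 [541.2 161.9  64. ] ((542.9807739257812, 161.78086853027344), 7.977416038513184)
cap [455.07913731 365.01148655  51.27383013]
```

View pics/w2.png

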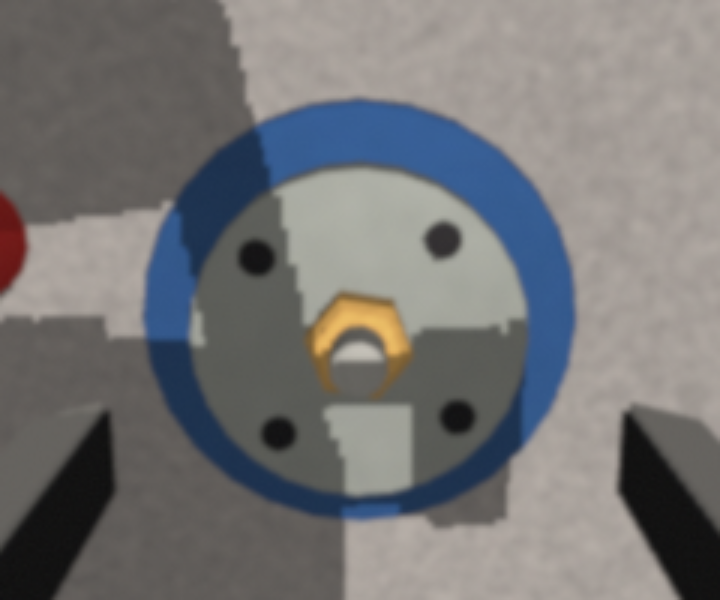

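The close view shows the brass nut with its stud; the stud top at about (358,348) in the crop is 32 mm above the flange, so this is the 27 mm nut. Next: its yaw, and a look at all three sockets.

drive_tool --targets '[-5, -49, -7, 0, 0, 0, -5, -49, -7, 0, 0, 0, -5, -49, -7, 0, 0, 0, -5, -49, -7, 0, 0, 0, -5, -49, -7, 0, 0, 0]'

```text
t: 7.25
eef_pos: [561.3, -83.6, 178.2]
tool_rot: [0.0, -0.001, 1.0, 0.0]
wrist_force: [0.6, 0.2, 0.3]
opening: 93.9
grasp_force: 0.0
```

drive_tool --targets '[-5, -49, -7, 0, 0, 0, -5, -49, -7, 0, 0, 0, -5, -49, -7, 0, 0, 0, 0, 0, 0, 0, 0, 0, 0, 0, 0, 0, 0, 0]'

```text
t: 7.88
eef_pos: [576.1, -228.9, 198.5]
tool_rot: [-0.0, -0.001, 1.0, 0.001]
wrist_force: [0.6, 0.3, -0.1]
opening: 94.2
grasp_force: 0.0
```

```bash
cat >> h.py <<'E'
def hexfit(p,c=None):
    p=p[~np.isnan(p).any(1)][:,:2];best=[]
    c0=p.mean(0) if c is None else np.array(c)
    for th in range(0,60):
        a=np.radians(th+60*np.arange(6));n=np.c_[np.cos(a),np.sin(a)]
        best.append(np.percentile(((p-c0)@n.T).max(1),98))
    b=np.array(best);i=b.argmin();h=np.fft.fft(b)[1];return i,b.min().round(1),b.max().round(1),round(float(np.degrees(-np.angle(-h))/6)%60,1)
E
python3 - <<'E'
from h import *
d=np.load("w2.npz");W=pts(d,d["T"]);r=np.hypot(W[...,0]-543.1,W[...,1]-161.7)
for lo,hi in((39,50),(44.5,47.5)):
    m=(r<20)&(W[...,2]>lo)&(W[...,2]<hi)&((W[...,0]<541));print("nut",hexfit(W[m],(543.1,161.7)))
s=bot.sense();im=bot.get_image("wrist");T=wristT(s,im);np.savez("w3.npz",T=T,**im);save(im,"w3.png")
print(s["t"],s["eef_pos"],s["tool_rot"])
W=pts(im,T);z=W[...,2]
for c in((535.5,-133.5),(524.5,-236),(551.5,-321.5)):
    m=(np.hypot(W[...,0]-c[0],W[...,1]-c[1])<32)&(z>88)&(z<98);p=W[m]
    if m.sum()<20: print("few");continue
    ce=cv2.minEnclosingCircle(p[:,:2].astype(np.float32));print("sock",m.sum(),np.nanmean(p,0).round(1),ce,hexfit(p,ce[0]),hexfit(p))
E
```

```text
nut (np.int64(51), np.float64(13.4), np.float64(14.9), 50.3)
nut (np.int64(51), np.float64(13.3), np.float64(14.3), 48.2)
7.875 [ 576.1069697  -228.92282801  198.45466651] [-4.08511491e-04 -5.09108675e-04  9.99999594e-01  6.20969070e-04]
sock 1337 [ 535.6 -138.2   94.1] ((536.024169921875, -137.51666259765625), 18.298601150512695) (np.int64(59), np.float64(15.9), np.float64(17.3), 0.5) (np.int64(59), np.float64(16.2), np.float64(17.3), 60.0)
sock 1319 [ 523.8 -239.5   94.3] ((523.9583740234375, -239.7037353515625), 18.24968719482422) (np.int64(19), np.float64(15.8), np.float64(17.2), 19.6) (np.int64(18), np.float64(15.8), np.float64(17.2), 19.5)
sock 1301 [ 550.3 -324.8   94.1] ((551.0068359375, -325.7476806640625), 18.409088134765625) (np.int64(52), np.float64(16.0), np.float64(17.5), 53.0) (np.int64(56), np.float64(16.3), np.float64(17.3), 52.9)
```

View pics/w3.png

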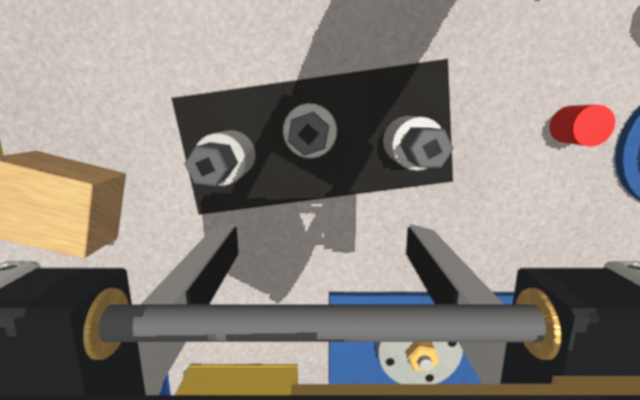

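The view shows the three sockets at about (208,165), (308,133) and (430,148), all clear. I'll hover over the first socket (right in image), with tool yaw aligned to its flats.

drive_tool --targets '[20, 46, 14, 0, 0, 0, 20, 46, 14, 0, 0, 0, 0, 0, 0, 0, 0, 0.175, 0, 0, 0, 0, 0, 0.175, 0, 0, 0, 0, 0, 0.174]'

```text
t: 8.55
eef_pos: [535.7, -135.8, 170.8]
tool_rot: [-0.0, 0.26, 0.966, 0.0]
wrist_force: [0.2, -0.4, 0.3]
opening: 93.9
grasp_force: 0.0
```

drive_tool --targets '[0, 0, 0, 0, 0, 0, 0, 0, 0, 0, 0, 0, 0, 0, 0, 0, 0, 0]'

```text
t: 8.93
eef_pos: [536.1, -137.8, 170.9]
tool_rot: [-0.0, 0.258, 0.966, 0.0]
wrist_force: [-0.7, 0.7, 0.9]
opening: 93.9
grasp_force: 0.0
```

```bash
cat >> h.py <<'E'
def look(name,c,zr=(88,98),rad=32):
    s=bot.sense();im=bot.get_image("wrist");T=wristT(s,im);np.savez(name+".npz",T=T,**im)
    W=pts(im,T);z=W[...,2];m=(np.hypot(W[...,0]-c[0],W[...,1]-c[1])<rad)&(z>zr[0])&(z<zr[1]);p=W[m]
    q=s["tool_rot"];Rm=R.from_quat([q[1],q[2],q[3],q[0]]).as_matrix()
    ce=cv2.minEnclosingCircle(p[:,:2].astype(np.float32));print("t",s["t"],"tcp",s["eef_pos"].round(1),"yaw",np.degrees(np.arctan2(Rm[1,1],Rm[0,1])).round(1))
    d=np.array([*ce[0],np.nanmedian(p[:,2])])-s["eef_pos"];print(m.sum(),np.round(ce[0],1),round(ce[1],1),"hex",hexfit(p,ce[0]),"delta tool",(Rm.T@d).round(1));return im
E
python3 -c "
from h import *
look('w4',(536,-136))"
```

```text
t 8.925 tcp [ 536.1 -137.8  170.9] yaw 60.1
1442 [ 535.7 -136.7] 18.2 hex (np.int64(0), np.float64(15.8), np.float64(17.4), 59.6) delta tool [ 0.9  0.8 76.6]
```

drive_tool --targets '[1, 1, 50, 0, 0, 0, 0, 0, 45, 0, 0, 0, 0, 0, 14, 0, 0, 0, 0, 0, 0, 0, 0, 0, 0, 0, 0, 0, 0, 0]'

```text
t: 9.6
eef_pos: [537.6, -137.7, 64.0]
tool_rot: [0.002, 0.259, 0.966, -0.0]
wrist_force: [0.6, 0.0, -0.3]
opening: 93.7
grasp_force: 0.0
```

drive_tool --targets '[0, 0, 0, 0, 0, 0, 0, 0, 0, 0, 0, 0, 0, 0, 0, 0, 0, 0, 0, 0, 0, 0, 0, 0, 0, 0, 0, 0, 0, 0]' --grip 20 --newtons 40

```text
t: 10.22
eef_pos: [535.8, -136.8, 61.9]
tool_rot: [-0.0, 0.259, 0.966, 0.0]
wrist_force: [0.3, 0.0, -0.5]
opening: 47.6
grasp_force: 0.0
```

drive_tool --targets '[0, 0, 0, 0, 0, 0, 0, 0, 0, 0, 0, 0, 0, 0, 0, 0, 0, 0]'

```text
t: 10.6
eef_pos: [535.7, -136.9, 61.9]
tool_rot: [-0.0, 0.259, 0.966, -0.0]
wrist_force: [-0.8, -1.2, -1.1]
opening: 31.4
grasp_force: 40.0
```

drive_tool --targets '[0, 0, -15, 0, 0, 0, 0, 0, -40, 0, 0, 0, 0, 0, -40, 0, 0, 0, 23.8, 43.7, 0, 0, 0, 0, 23.8, 43.7, 0, 0, 0, 0]'

```text
t: 11.22
eef_pos: [538.5, -36.7, 158.2]
tool_rot: [0.001, 0.26, 0.966, 0.0]
wrist_force: [1.1, 0.7, -5.1]
opening: 31.5
grasp_force: 40.0
```

drive_tool --targets '[23.8, 43.7, 0, 0, 0, 0, 23.8, 43.7, 0, 0, 0, 0, 23.8, 43.7, 0, 0, 0, 0, 23.9, 43.8, 0, 0, 0, 0, 0, 0, 10, 0, 0, 0.165]'

```text
t: 11.85
eef_pos: [543.3, 165.6, 148.1]
tool_rot: [0.001, 0.337, 0.941, 0.001]
wrist_force: [0.7, -1.1, -4.6]
opening: 31.5
grasp_force: 40.0
```

drive_tool --targets '[0, 0, 10, 0, 0, 0, 0, 0, 0, 0, 0, 0, 0, 0, 0, 0, 0, 0]'

```text
t: 12.22
eef_pos: [543.4, 161.0, 137.0]
tool_rot: [-0.0, 0.338, 0.941, -0.0]
wrist_force: [-0.0, -0.2, -4.3]
opening: 31.8
grasp_force: 40.0
```

drive_tool --targets '[0.7, 0.4, 14, 0, 0, 0, 0, 0, 12, 0, 0, 0, 0, 0, 4, 0, 0, 0, 0, 0, 0, 0, 0, 0, 0, 0, 0, 0, 0, 0]'

```text
t: 12.85
eef_pos: [543.4, 162.6, 107.3]
tool_rot: [0.0, 0.338, 0.941, 0.0]
wrist_force: [-0.5, 0.1, -3.2]
opening: 31.6
grasp_force: 40.0
```

drive_tool --targets '[0, 0, 3, 0, 0, 0, 0, 0, 3, 0, 0, 0, 0, 0, 3, 0, 0, 0, 0, 0, 0, 0, 0, 0]'

```text
t: 13.35
eef_pos: [542.6, 162.4, 97.5]
tool_rot: [-0.0, 0.338, 0.941, -0.0]
wrist_force: [0.2, -0.0, -3.7]
opening: 31.9
grasp_force: 40.0
```

drive_tool --targets '[0, 0, 2, 0, 0, 0, 0, 0, 2, 0, 0, 0, 0, 0, 0, 0, 0, 0]'

```text
t: 13.72
eef_pos: [542.8, 162.5, 93.7]
tool_rot: [-0.0, 0.338, 0.941, -0.0]
wrist_force: [-0.5, 0.3, -3.6]
opening: 31.7
grasp_force: 40.0
```

drive_tool --targets '[0, 0, 2, 0, 0, 0, 0, 0, 2, 0, 0, 0, 0, 0, 1, 0, 0, 0, 0, 0, 0, 0, 0, 0]'

```text
t: 14.22
eef_pos: [543.1, 162.5, 89.8]
tool_rot: [0.0, 0.338, 0.941, -0.0]
wrist_force: [-3.2, -0.7, 4.8]
opening: 31.7
grasp_force: 40.0
```

drive_tool --targets '[0, 0, 1, 0, 0, 0, 0, 0, 0, 0, 0, 0, 0, 0, 0, 0, 0, 0]'

```text
t: 14.6
eef_pos: [543.2, 162.5, 89.8]
tool_rot: [0.0, 0.338, 0.941, -0.0]
wrist_force: [-5.5, -1.3, 8.7]
opening: 32.1
grasp_force: 40.0
```

Run:
```python
from h import *
s=bot.sense();print(s["t"],s["eef_pos"],s["wrist_force"],s["torque"])
im=bot.get_image("scene");W=pts(im);A=cv2.cvtColor(im["color"],cv2.COLOR_RGB2BGR)
cv2.imwrite("pics/s2.png",cv2.resize(A[190:390,270:510],None,fx=3,fy=3))
H,S,V=cv2.split(cv2.cvtColor(im["color"],cv2.COLOR_RGB2HSV));z=W[...,2]
m=((H<8)|(H>172))&(S>150)&(np.hypot(W[...,0]-457,W[...,1]-358)<60)&(z>48)
p=W[m];print("cap top",m.sum(),np.nanmedian(p,0),cv2.minEnclosingCircle(p[:,:2].astype(np.float32)))
m=(np.hypot(W[...,0]-543,W[...,1]-162)<24.5)&(z>70)&(z<86);print("body top z",m.sum(),np.nanmedian(W[m],0))
```

```text
14.6 [543.17613561 162.46524779  89.83504296] [-5.4535659  -1.33056246  8.70850618] [-0.28020213  1.09013869  0.02771563]
cap top 388 [458.73203902 359.32939854  52.11109288] ((458.48699951171875, 358.41082763671875), 26.525043487548828)
body top z 5 [555.38334147 142.0641589   81.86943278]
```

View pics/s2.png

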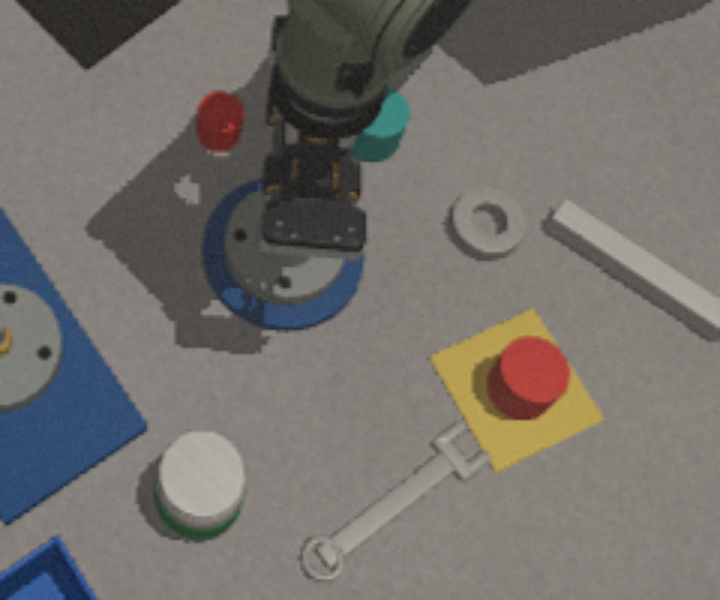

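The picture shows the cap standing on the yellow square at about (530,375) and the socket on the hub under the gripper. Its body top at z 81.9 and firm contact at TCP 89.8 both mean the rim is down on the flange (z 32).

```bash
python3 -c "
from plant import bot
print(bot.hand_in())"
```

```text
the job is handed in; nothing more can be done
None
```

The red cap stands open side down on the yellow square, and the first socket I tried (nearest the nest) was the right one: it is fully seated on the 27 mm nut and still held in the gripper, handed in at about 15 s.

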